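# Walnuts from the organiser to the market scale

### The job

One of the three inserts in the wooden organiser holds two walnuts. Lift that insert straight up, kept level, until it is clear of the organiser, then tip its walnuts into the pan of the scale, and stand the emptied insert upright on the bare table.

Things in the scene. Friction and masses are not known exactly. Their poses are not given: they have to be found in the camera images.
- walnut_insert: Green plastic bin holding the walnuts, 110 (x) x 64 (y) x 36 mm high, 0.1 kg, origin at the centre of its underside, z up; +x to the back wall, -x to the pouring front; walls 3 mm. Over the origin a hoop handle crosses it: bar along y, 10 mm thick in x, 12 mm high, centre 80 mm above the underside, 54 mm free between its posts, 38 mm of air below. Two like bins hold pegs or paper rolls.
- walnut_1: Walnut, a brown ball 28 mm across, 14 g, origin at its centre. It lies at the back of the insert, where the 3 mm thick floor is flat for 34 mm; from there the floor rises as a 25 degree ramp to the front edge, so that the walnuts roll out over it when the front is tipped down by 40 degrees or more.
- walnut_2: The second walnut, like the first, beside it. Their insert starts in one of the three bays of a fixed plywood organiser (121 x 217 mm, walls 30 mm high, 4 mm floor; inserts side by side along their y, 71 mm apart, 1.5 mm of play around each), so its underside is 4 mm above the table.
- scale: Market scale, fixed: grey base under a square open steel pan. Origin on the table under the pan's centre, z up. Pan 200 x 200 mm along x and y, walls 4 mm, inner floor 44 mm and rim 85 mm above the table. Scale and organiser stand left and right of the robot, either way round; between them the table straight ahead of the robot is bare (y within 60 mm of 0, x 0.42 to 0.70 m).
Not all that is in view belongs to the job. What is shaped like the walnut_2 but orange or turquoise is not meant. Leave any purple or red look-alike of the walnut_insert alone.

How it is judged:
By the outcome, as a careful person would: the job done as asked, in the order asked, and still so for the second after the job is handed in, with the robot touching nothing.
It also fails if it takes over 58 s, if anything falls off the work surface, if the arm or the gripper's body presses on something with over 40 N, if the wrist force passes 120 N, or if a joint passes its speed limit or range.

### The arm

A 6-joint arm with a two-finger parallel gripper is mounted at the origin on the work surface. World frame = base frame: x ahead of the robot, y to its left, z up, the work surface at z = 0. Lengths are in m, angles in rad, forces in N, time in s.
With the tool pointing down it reaches from about 0.4 to 0.925 m from the base axis. Payload 12.5 kg.
Tool frame: the origin (TCP) lies at the very end of the fingers, on their centre line; the grasp point (between the pads) lies 19 mm behind it; z points along the fingers, y is the line along which they close (so a half turn about z gives the same grasp; the last joint's range is limited). The gripper opens to 95 mm and grips with 3 to 60 N. Pads are 20 mm wide; open, the fingers measure 119 mm over their backs; the gripper's body (75 mm by 180 mm) begins 59 mm behind the grasp point.
Start: joints at [-1.222, 0.491, 1.559, -0, 1.092, -0.106], TCP at [0.275, -0.561, 0.215] pointing down, gripper open.
Joint ranges: [-3.1, 3.1], [-0.84, 2.19], [0.05, 2.79], [-1.13, 4.28], [0.06, 2.93], [-2.69, 2.69]. Speed limits (rad/s): [2.22, 2.22, 2.79, 3.14, 3.14, 3.14].

### API

Orientations are given as a rotation vector (axis times angle).
In Python, from workcell import arm gives the robot as it stands. Calls block until the motion is done:
- arm.reach(position, orientation): joint-space move of the TCP to a pose.
- arm.servo_line(position, ori=None, velocity=0.15, f_stop=None): straight line of the TCP; ori=None keeps the orientation; velocity is the mean speed in m/s. With f_stop (N) it stops when the force on the tool has changed by that much, and returns True; else False.
- arm.move_j(angles): joint-space move.
- arm.set_gripper(opening, squeeze=None): opening from 0.0 (shut) to 1.0 (fully open); squeeze is the grip in N (None keeps the last); returns when the fingers have stopped.
- arm.dwell(seconds).
- arm.ik(position, orientation): joint angles nearest the present ones, or None.
- arm.grab_frame(name): name is "side" or "top"; returns the picture (480x640x3 uint8, red, green, blue); there is no depth.
- arm.camera_params(name): a dict with "K" (3x3 intrinsics, pixels), "position" and "rotation" of the camera in the world. Camera axes: x right, y down, z forward; pixel columns grow to the right and rows downward; lengths in m; the calibration is good to about 2 mm. A picture is of the moment at which its call begins. camera_params takes no time and is no camera call.
A pose or a line that the arm cannot do raises arm.PlanningError and nothing moves.
- arm.hand_in(): hands the job in; it is judged then, once.
Readings, each from a call of its own:
- arm.get_t(): time.
- arm.get_joints(): joint angles.
- arm.get_joint_velocities(): joint speeds.
- arm.get_joint_torque(): joint torques, N m.
- arm.get_tool_pos(): TCP position.
- arm.get_ee_rot(): TCP orientation.
- arm.get_ft_force(): force on the tool from outside, world axes, zero at the start.
- arm.get_wrist_torque(): the same for the moment, N m.
- arm.get_width(): opening from 0.0 (shut) to 1.0 (fully open).
- arm.get_grip_force(): force on a finger pad.
Only numpy, scipy, OpenCV 4.12 (cv2) and the standard library are available. Lean on these libraries where they do the work, as an engineer would, in place of code of your own. Each camera call takes 0.05 s, during which the arm holds its last target. There are 200 camera calls.

## Working session

There is one attempt and no reset: what is moved stays moved. The work goes in short steps, each a Python script; the robot and the scene stay as the last script left them, time stands still between calls to the robot, and variables do not carry over. Pictures are saved under pics/ and viewed, at most 10 in all, crops included, and the job is handed in when it is done.

```bash
mkdir -p pics; ls; python3 - <<'E'
from workcell import arm
import cv2
for n in("side","top"):
    im=arm.grab_frame(n); cv2.imwrite(f"pics/{n}0.png",im[:,:,::-1])
    p=arm.camera_params(n); print(n,p)
print(arm.get_t(),arm.get_ee_rot(),arm.get_width())
E
```

```text
pics
side {'K': array([[511.46241069,   0.        , 324.29227779],
       [  0.        , 511.46241069, 244.04575245],
       [  0.        ,   0.        ,   1.        ]]), 'position': array([0.23673511, 0.70634753, 0.63485498]), 'rotation': array([-0.64792922,  2.59135704, -1.2612843 ])}
top {'K': array([[499.80561529,   0.        , 318.78279846],
       [  0.        , 499.80561529, 233.21164911],
       [  0.        ,   0.        ,   1.        ]]), 'position': array([0.43600497, 0.04765834, 0.96226931]), 'rotation': array([-2.16129668,  2.11288782, -0.17284192])}
0.1 [-3.05978532e+00 -7.08037708e-01  1.90361732e-04] 0.9962285058886382
```

View pics/top0.png

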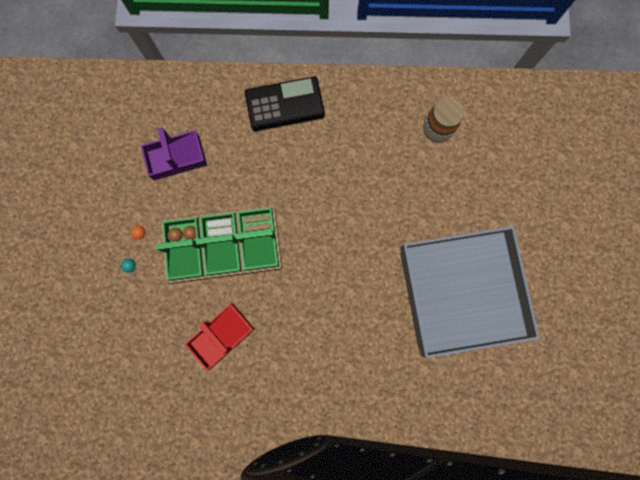

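View pics/side0.png

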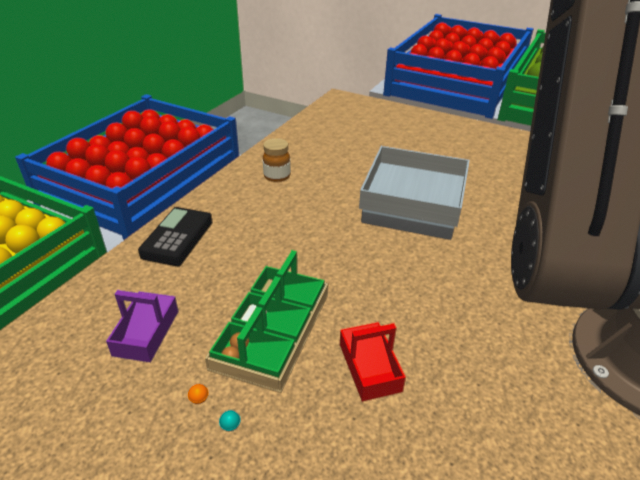

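The walnut insert is the leftmost bay in the top view: walnuts at about (175,235) and (190,233), handle bar from about (158,245) to (196,240). The scale pan is at about (470,290). The purple and red bins and the orange and turquoise balls are decoys. I'll zoom in for corners.

```bash
python3 - <<'E'
import cv2
a=cv2.imread("pics/top0.png")[195:295,140:290]
cv2.imwrite("pics/topc.png",cv2.resize(a,None,fx=5.3,fy=5.3,interpolation=cv2.INTER_CUBIC))
a=cv2.imread("pics/side0.png")[240:395,195:345]
cv2.imwrite("pics/sidec.png",cv2.resize(a,None,fx=3.8,fy=3.8,interpolation=cv2.INTER_CUBIC))
E
```

```text
(no output)
```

View pics/topc.png

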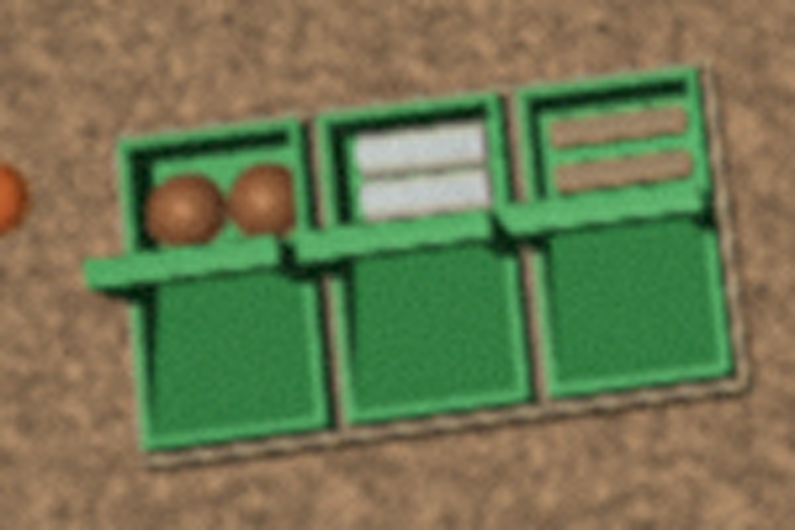

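View pics/sidec.png

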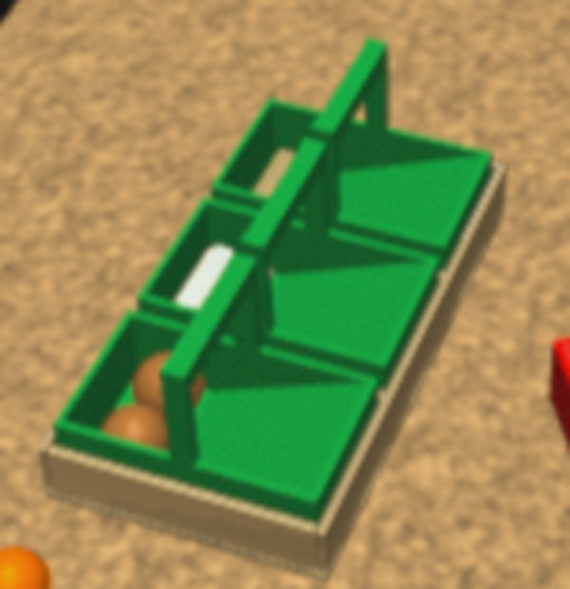

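Corners are clear in the crop. The insert rim is at (119,142), (302,120), (328,430) and (143,452), and the bar's top face runs (85,262)–(279,236). I'll cast these onto their known heights.

```bash
cat >h.py <<'E'
import numpy as np
from workcell import arm
from scipy.spatial.transform import Rotation as R
def cast(n,uv,z):
    p=arm.camera_params(n); o=p["position"]; uv=np.atleast_2d(uv)
    d=np.c_[uv,np.ones(len(uv))]@np.linalg.inv(p["K"]).T@R.from_rotvec(p["rotation"]).as_matrix().T
    return o+d*((z-o[2])/d[:,2])[:,None]
def ori(yaw,tilt=0):
    """insert x axis at yaw; front tipped down by tilt; tool y along insert x"""
    B=R.from_euler("z",yaw)*R.from_euler("y",-tilt)      # insert frame
    return (B*R.from_matrix(np.array([[0,1,0],[1,0,0],[0,0,-1.]]))), B
E
python3 - <<'E'
from h import *
np.set_printoptions(precision=4,suppress=True)
c=lambda a:np.array(a)/5.3+[139.6,194.6]
s=lambda a:np.array(a)/3.8+[194.6,239.6]
P=cast("top",c([(119,142),(302,120),(328,430),(143,452)]),.040)
print(P[:,:2],P.mean(0),[np.linalg.norm(P[i]-P[i-1]) for i in range(4)])
x=(P[0]+P[1]-P[2]-P[3]);print("yaw",np.arctan2(x[1],x[0]))
S=cast("side",s([(55,435),(130,315),(378,380),(312,520)]),.040);print("side rim",S[:,:2],S.mean(0))
B=cast("top",c([(85,258),(277,235),(281,258),(89,282)]),.090);print("bar",B[:,:2],B.mean(0))
B=cast("side",s([(163,364),(190,374),(259,256),(236,247)]),.090);print("bar side",B[:,:2],B.mean(0))
Q=cast("top",[(403,243),(514,228),(537,338),(425,356)],.085)
print("pan",Q[:,:2],Q.mean(0),[np.linalg.norm(Q[i]-Q[i-1]) for i in range(4)])
E
```

```text
[[0.602  0.3438]
 [0.6114 0.2796]
 [0.5019 0.2638]
 [0.4928 0.3275]] [0.552  0.3037 0.04  ] [np.float64(0.11036458959414897), np.float64(0.0649157518113261), np.float64(0.11060988663064822), np.float64(0.06438790978057231)]
yaw 0.1459085399975361
side rim [[0.5993 0.3463]
 [0.6108 0.2815]
 [0.504  0.263 ]
 [0.4915 0.3331]] [0.5514 0.306  0.04  ]
bar [[0.5536 0.3362]
 [0.5627 0.2729]
 [0.555  0.2711]
 [0.5456 0.3343]] [0.5542 0.3036 0.09  ]
bar side [[0.5545 0.3313]
 [0.5431 0.3305]
 [0.5537 0.268 ]
 [0.5643 0.2681]] [0.5539 0.2995 0.09  ]
pan [[ 0.5647 -0.1004]
 [ 0.5962 -0.2984]
 [ 0.4048 -0.3302]
 [ 0.3703 -0.1371]] [ 0.484  -0.2165  0.085 ] [np.float64(0.19787168371176755), np.float64(0.20049511775882395), np.float64(0.1940771423334884), np.float64(0.1961755074726309)]
```

```bash
python3 - <<'E'
from h import *
np.set_printoptions(precision=2,suppress=True)
def q(bar,yaw,t,flip):
    o,B=ori(yaw,t)
    if flip:o=o*R.from_euler("z",np.pi)
    return arm.ik(np.array(bar)+.019*o.as_matrix()[:,2],o.as_rotvec())
for f in (0,1):
    print("grasp",f,q([.5525,.3035,.084],.148,0,f), q([.5525,.3035,.22],.148,0,f))
    print("place",q([.56,0,.08],0,0,f))
    for yaw in (-.42,-.2,0.16):
        for t in (0,45,60,70):
            c=np.array([.484,-.2165,.17])+.015*np.array([np.cos(yaw),np.sin(yaw),0])
            print(f,yaw,t,q(c+[0,0,.05*(t==0)],yaw,np.radians(t),f))
E
```

```text
grasp 0 [ 0.4   0.67  1.68 -0.    0.79  0.25] [ 0.4   0.51  1.56 -0.    1.07  0.25]
place [-0.12  0.6   1.86 -0.    0.68 -0.12]
0 -0.42 0 [-0.54  0.39  1.77  0.    0.98 -0.12]
0 -0.42 45 None
0 -0.42 60 None
0 -0.42 70 None
0 -0.2 0 [-0.54  0.39  1.77 -0.    0.98 -0.34]
0 -0.2 45 [-0.7   0.4   2.3   2.22  0.43 -2.63]
0 -0.2 60 None
0 -0.2 70 None
0 0.16 0 [-0.53  0.39  1.78 -0.    0.97 -0.69]
0 0.16 45 [-0.81  0.42  2.22  1.6   0.62 -2.41]
0 0.16 60 None
0 0.16 70 None
grasp 1 None None
place None
1 -0.42 0 None
1 -0.42 45 [-0.6   0.39  2.31  2.77  0.36  0.22]
1 -0.42 60 [-0.62  0.51  2.45  2.91  0.87  0.05]
1 -0.42 70 [-0.64  0.64  2.52  2.93  1.24 -0.  ]
1 -0.2 0 None
1 -0.2 45 [-0.7   0.4   2.3   2.22  0.43  0.51]
1 -0.2 60 [-0.75  0.51  2.43  2.51  0.88  0.14]
1 -0.2 70 [-0.78  0.64  2.5   2.56  1.22  0.  ]
1 0.16 0 [-0.53  0.39  1.78 -0.    0.97  2.45]
1 0.16 45 [-0.81  0.42  2.22  1.6   0.62  0.73]
1 0.16 60 [-0.9   0.53  2.33  1.91  0.93  0.31]
1 0.16 70 [-0.94  0.63  2.38  1.99  1.16  0.13]
```

```bash
python3 - <<'E'
from h import *
np.set_printoptions(precision=2,suppress=True)
for yaw in np.arange(-3.2,2.3,.35):
    out=[]
    for t in (0,20,40,60):
        o,B=ori(yaw,np.radians(t))
        c=np.array([.484,-.2165,.20])+.015*np.array([np.cos(yaw),np.sin(yaw),0])
        out.append(arm.ik(c+.019*o.as_matrix()[:,2],o.as_rotvec()))
    if all(v is not None for v in out): print(round(yaw,2),*[v[[0,1,2,3,4,5]] for v in out])
E
```

```text
-2.85 [-0.57  0.38  1.86  0.    0.9   2.28] [-0.45  0.49  1.71 -0.25  1.21  2.52] [-0.37  0.62  1.59 -0.41  1.52  2.62] [-0.32  0.76  1.5  -0.54  1.8   2.67]
-2.5 [-0.57  0.39  1.85  0.    0.91  1.93] [-0.43  0.47  1.76 -0.34  1.12  2.25] [-0.32  0.58  1.68 -0.57  1.37  2.44] [-0.25  0.71  1.62 -0.74  1.62  2.54]
-2.15 [-0.57  0.39  1.84 -0.    0.91  1.58] [-0.41  0.44  1.81 -0.41  1.    1.98] [-0.28  0.53  1.79 -0.73  1.18  2.28] [-0.19  0.65  1.77 -0.94  1.41  2.48]
0.3 [-0.52  0.41  1.8  -0.    0.93 -0.82] [-0.66  0.35  1.97  0.47  0.67 -1.3 ] [-0.8   0.36  2.12  1.18  0.67 -2.07] [-0.93  0.47  2.25  1.65  0.96 -2.65]
0.65 [-0.52  0.41  1.81 -0.    0.92 -1.17] [-0.68  0.38  1.92  0.47  0.82 -1.65] [-0.83  0.42  2.01  0.95  0.91 -2.17] [-0.95  0.53  2.09  1.26  1.14 -2.56]
1.0 [-0.52  0.4   1.82 -0.    0.92 -1.52] [-0.68  0.41  1.86  0.43  0.96 -1.95] [-0.83  0.48  1.89  0.76  1.12 -2.29] [-0.93  0.59  1.92  0.98  1.34 -2.54]
1.35 [-0.52  0.39  1.84 -0.    0.91 -1.87] [-0.67  0.44  1.8   0.36  1.08 -2.22] [-0.79  0.53  1.77  0.6   1.31 -2.44] [-0.87  0.66  1.75  0.76  1.55 -2.58]
1.7 [-0.52  0.39  1.85  0.    0.91 -2.22] [-0.64  0.47  1.75  0.27  1.18 -2.48] [-0.73  0.59  1.67  0.43  1.47 -2.61] [-0.79  0.72  1.6   0.56  1.73 -2.67]
```

```bash
cat >>h.py <<'E'
def pose(bar,yaw,t=0):
    o,_=ori(yaw,np.radians(t)); return np.array(bar)+.019*o.as_matrix()[:,2],o.as_rotvec()
def snap(n,f):
    import cv2; cv2.imwrite(f"pics/{f}.png",arm.grab_frame(n)[:,:,::-1])
E
python3 - <<'E'
from h import *
arm.set_gripper(1.0)
arm.reach(*pose([.553,.3035,.18],.148))
print(arm.servo_line(pose([.553,.3035,.084],.148)[0],velocity=.08,f_stop=8))
f0=arm.get_ft_force()
arm.set_gripper(0,40)
print(arm.get_t(),arm.get_width(),arm.get_grip_force(),arm.get_tool_pos(),f0,arm.get_ft_force(),arm.get_wrist_torque())
snap("side","side1")
E
```

```text
False
6.1417 0.10257596101996093 39.997485280036926 [0.55296242 0.30349828 0.06498174] [ 0.23274672  0.20845832 -0.81475579] [-0.04559794  0.25151102  0.52451467] [ 0.04182465 -0.04136807 -0.04871805]
```

View pics/side1.png

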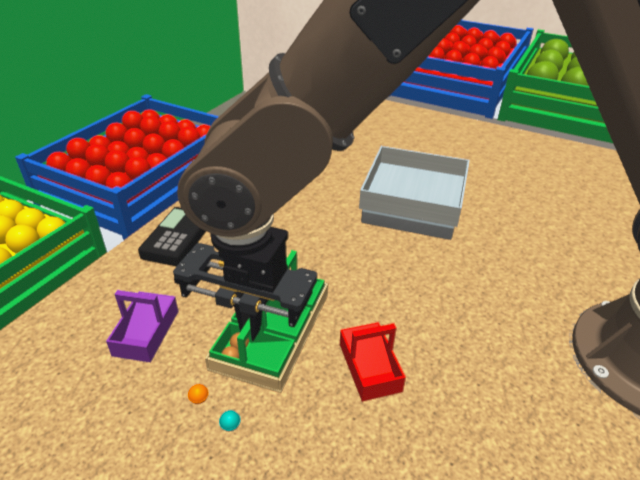

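The gripper holds the near insert's bar around (243,320). The measured width is 9.7 mm, which matches the 10 mm bar, and the forces are low. Next I lift straight up.

```bash
python3 - <<'E'
from h import *
print(arm.servo_line(pose([.553,.3035,.15],.148)[0],velocity=.04,f_stop=10), arm.get_ft_force())
arm.servo_line(pose([.553,.3035,.23],.148)[0],velocity=.1)
print(arm.get_t(),arm.get_width(),arm.get_ft_force(),arm.get_wrist_torque())
snap("side","side2")
E
```

```text
False [-0.32608831  0.25978955 -1.09532956]
8.9417 0.09939424676421288 [-0.0834728  -0.27896552 -0.77500012] [ 0.03437148 -0.14015887  0.00672084]
```

View pics/side2.png

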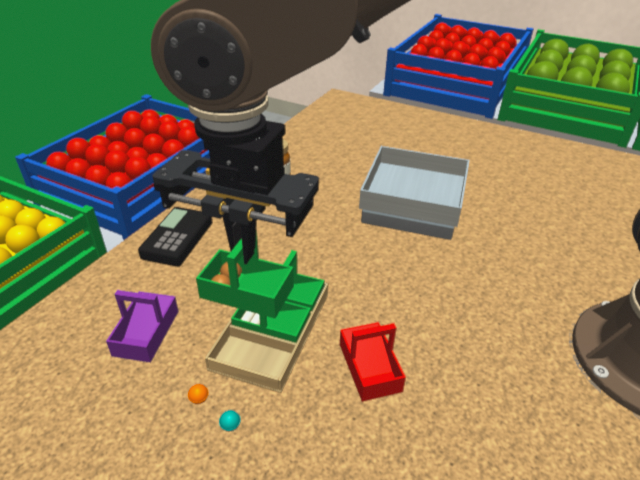

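The insert hangs level and clear at (245,280), walnuts inside, with its bay empty. Now carry and pour.

```bash
python3 - <<'E'
from h import *
yaw=1.2; d=np.array([np.cos(yaw),np.sin(yaw),0]); C=np.array([.484,-.2165,0])+.015*d
p,o=pose(C+[0,0,.23],yaw)
arm.servo_line(p,o,velocity=.13)
arm.servo_line(pose(C+[0,0,.185],yaw)[0],velocity=.08)
print(arm.get_t(),arm.get_ft_force())
for t in (20,40,60):
    p,o=pose(C+[0,0,.185],yaw,t); arm.servo_line(p,o,velocity=.007)
arm.dwell(.8)
print(arm.get_t(),arm.get_width(),arm.get_ft_force(),arm.get_joints())
snap("side","side3"); snap("top","top3")
import cv2
a=np.vstack([cv2.imread("pics/side3.png")[60:300,240:640],cv2.imread("pics/top3.png")[180:420,240:640]])
cv2.imwrite("pics/m3.png",a)
E
```

```text
13.775 [ 0.37663605  0.62254737 -0.72719968]
17.85 0.10146614996227539 [-0.07881289 -0.8481221  -0.09947848] [-0.89556117  0.65266994  1.83054488  0.85707895  1.44039293 -2.57816196]
```

View pics/m3.png

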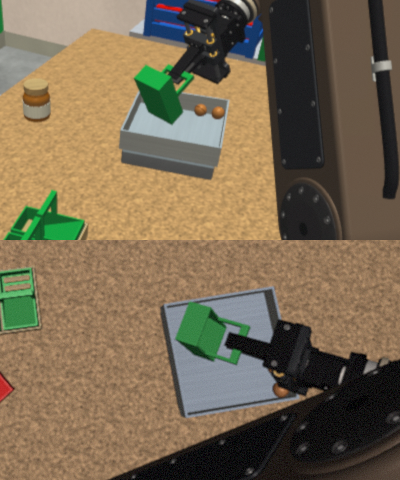

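Both walnuts lie in the pan, at (200,109) and (218,112) in the upper half, and the insert is empty. Level, raise and place.

```bash
python3 - <<'E'
from h import *
yaw=1.2; d=np.array([np.cos(yaw),np.sin(yaw),0]); C=np.array([.484,-.2165,0])+.015*d
arm.servo_line(arm.get_tool_pos()+[0,0,.05],velocity=.08)
for t in (40,20,0):
    p,o=pose(C+[0,0,.235],yaw,t); arm.servo_line(p,o,velocity=.008)
p,o=pose([.56,0,.18],0.1); arm.servo_line(p,o,velocity=.12)
arm.servo_line(pose([.56,0,.092],.1)[0],velocity=.08)
print(arm.servo_line(pose([.56,0,.077],.1)[0],velocity=.015,f_stop=3))
print(arm.get_t(),arm.get_tool_pos(),arm.get_ft_force(),arm.get_width())
snap("side","side4")
E
```

```text
True
25.6583 [5.59806666e-01 1.98109529e-05 6.09196950e-02] [-0.31746055 -0.97939385  4.34683241] 0.10036776094063235
```

View pics/side4.png

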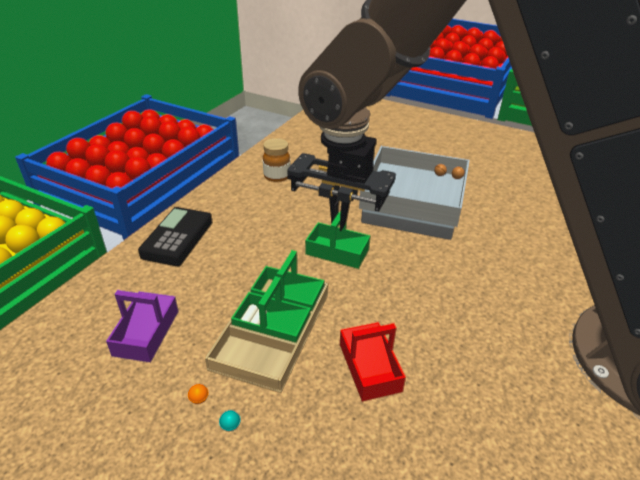

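The insert touches the table upright at (338,245), and both walnuts are in the pan at (440,170) and (458,172). Release and retreat.

```bash
python3 - <<'E'
from h import *
arm.set_gripper(.6); arm.dwell(.3)
arm.servo_line(arm.get_tool_pos()+[0,0,.15],velocity=.08)
arm.dwell(.5); print(arm.get_t())
snap("side","side5")
E
```

```text
29.475
```

View pics/side5.png

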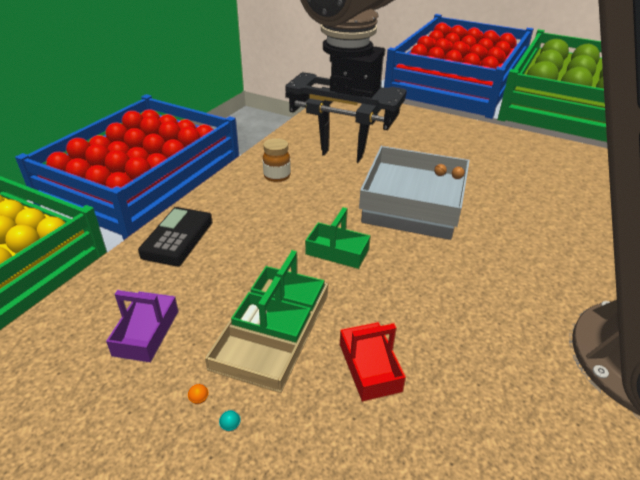

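The insert stands upright and free at (338,240), the walnuts rest in the pan, and the gripper is clear.

```bash
python3 -c "
from workcell import arm
print(arm.hand_in())"
```

```text
the job is handed in; nothing more can be done
None
```

The job is handed in: both walnuts are in the scale pan, and the emptied insert stands upright on the bare table, with about 29.5 s used of the 58 s allowed.

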